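Find the hidden release notch and spring the drawer

TASK

Open the low grey drawer unit on the bench mat: feel with a fingertip along the ledge behind its top to find the finger notch, then press the release key inside it so that the drawer springs out by itself. Let the key come back up and take the hand away with the drawer left open. Use fingertips only: do not pick up or shift the dish and the weighing boat on top of the unit or the other small things standing around.

Things in the scene. Friction and masses are not known exactly. Their poses are not given: they have to be found in the camera images.
- drawer_unit: Low grey drawer unit fixed on a dark rubber mat: 150 mm deep (its x, -75 to +75), 262 mm wide (its y), 65 mm high. Origin: centre of its underside, 2 mm above the bench; z up, x from the drawer front (on the robot's side) to the back. The flat top (x -75 to +35) is at z = 65 mm; behind it lies the lower ledge. It does not move when pressed.
- ledge_mid (a point): Mid-length point of the ledge behind the unit's top, on its surface: z = 45 mm, x = +53 mm in the unit's frame, same axes. The flat ledge is 40 mm across (unit x +35 to +75) and runs the whole width in five 48 mm bays, centres at y = -96, -48, 0, +48, +96 mm. One bay, a different one each time and not told, holds the notch; the others are solid.
- ledge_left_end (a point): End of the row of bays on the unit's +y side, on the ledge's surface (y = +120 mm, x = +53 mm, z = 45 mm in the unit's frame). The notch is a pocket open upward, 41.6 mm long along y, centred on its bay, 36 mm across (unit x +35 to +71, between the upright back of the top part and a 4 mm lip).
- release_key (a joint): The release key that fills the bottom of the notch, plain grey like the ledge. 0 = up, its flat top 38 mm above the unit's origin (7 mm below the ledge); grows as it is pressed straight down, 0.006 m (6 mm) = fully down. Springs back by itself; takes about 2.5 N to start and 5 N fully down. The latch lets go at about 4 mm.
- drawer (a joint): The drawer in the front of the unit, flush and without a handle. 0 = shut and latched (it may stand up to about 1 mm out); grows as it slides out of the front (toward the unit's -x), 0.045 m = out to its stop. A spring drives it out in about half a second when the key lets it go, and it stays out.
- petri_dish: Loose round dish, 61 mm across, 14 mm high, on top of the unit near one end. Origin: centre of its underside. Leave alone.
- weighing_boat: Loose white square weighing boat, 64 x 64 x 11 mm, on top of the unit near the other end. Origin: centre of its underside. Leave alone.
- tweezers: Loose tweezers lying on the bench left of the unit, 130 x 12 x 9 mm. Origin: centre of the underside. Leave alone.
- rubber_stopper: Loose rubber stopper, 23 mm across, 22 mm high, on the bench left of the unit. Origin: centre of its underside. Leave alone.
- vial: Loose capped vial, 22 mm across, 45 mm high, on the bench behind the right part of the unit. Origin: centre of its underside. Leave alone.
- white_jar: Loose white lidded jar, 56 mm across, 69 mm high, on the bench behind the unit. Origin: centre of its underside. Leave alone.
- bench_timer: Loose flat white timer, 58 x 66 x 18 mm, on the bench right of the unit. Origin: centre of its underside. Leave alone.
Mind the look-alikes: they are no part of the job. Leave any green look-alike of the part that bears release_key alone.

How it is judged:
By the outcome, as a careful person would: the job done as asked, in the order asked, and still so for the second after the job is handed in, with the robot touching nothing.
It also fails if it takes over 67 s, if anything falls off the work surface, if the arm or the gripper's body presses on something with over 40 N, if the wrist force passes 120 N, or if a joint passes its speed limit or range.

ROBOT

A 6-joint arm with a two-finger parallel gripper is mounted at the origin on a cart in front of the work surface, level with it; the furniture and walls round the work are solid. World frame = base frame: x ahead of the robot, y to its left, z up, the work surface at z = 0. Lengths are in m, angles in rad, forces in N, time in s.
With the tool pointing down it reaches from about 0.25 to 0.775 m from the base axis. Payload 4 kg.
Tool frame: the origin (TCP) lies on the centre line of the jaws, within the pads' length; the fingertips stand 19 mm ahead of it and the grasp point (between the pads) is the TCP; x points along the fingers, z is the direction in which the jaws open and shut, and the axes are right-handed (so a half turn about x gives the same grasp; the last joint's range is limited). The gripper opens to 94 mm and grips with 3 to 60 N. Pads are 16 mm wide; open, the fingers measure 119 mm over their backs; the gripper's body (75 mm by 177 mm) begins 78 mm behind the grasp point.
Start: joints at [1.034, 0.087, 1.371, -0, 1.684, -0.103], TCP at [0.231, 0.499, 0.225] pointing down, gripper open.
Joint ranges: [-3.1, 3.1], [-0.76, 2.03], [0.27, 2.55], [-1.08, 4.22], [0.17, 2.65], [-2.57, 2.57]. Speed limits (rad/s): [2.79, 2.79, 3.14, 3.14, 3.14, 3.14].

INTERFACE

Orientations are given as [roll, pitch, yaw] about the fixed x, y, z axes, in that order (R = Rz(yaw) Ry(pitch) Rx(roll)).
In Python, from bench import robot, snapshot, camera_params gives the robot as it stands.
- The arm moves only by the tool step_arm, never from a script. Its argument "motion" is text: rows parted by semicolons, each of 7 numbers parted by spaces: the opening in per cent of the stroke, from 0 (shut) to 100 (fully open), then the shift along the tool's x, y, z in cm, then the turn, a rotation vector about the tool's x, y, z in rad. A call has 1 to 20 rows; each row shifts and turns the commanded pose from where the row before left it, along the tool's axes as they then stand; what a row does not reach is not made up. A row lasts 1/12 s, in which the tool goes at most 41.7 mm and 7.16 degrees, less where a joint would pass 70% of its speed; a pose out of reach is approached as far as the arm can. A call with a gripper value outside its range is refused whole. The fingers move at their own pace and stop on an object; the grip force is fixed at half the most. Time passes only in rows, so rows that do not move let the fingers close. It gives the time, the measured TCP pose, the force and the opening at its end, in the units of the state.
- robot.get_obs(): the state, without advancing time (a new reading comes with each control period).
- snapshot(name): name is "scene" or "top" or "wrist"; returns the picture (420x560x3 uint8, red, green, blue); there is no depth.
- camera_params(name): a dict with "fx", "fy", "cx", "cy" (pixels), "R" (3x3) and "t" (3): a world point X has camera coordinates R X + t. Camera axes: x right, y down, z forward; pixel columns grow to the right and rows downward; lengths in m; the calibration is good to about 2 mm. A picture is of the moment at which its call begins: read the wrist's pose just before it. camera_params takes no time and is no camera call; for the wrist camera it gives the pose at the moment of the call.
- robot.close_job(): hands the job in, once; it reports no verdict.
The state is a dict: "time": time; "joint_positions": joint angles; "qvel": joint speeds; "joint_torque": joint torques, N m; "tool_pos": TCP position; "ee_rot": TCP orientation; "wrist_force": force on the tool from outside, world axes, zero at the start; "wrist_torque": the same for the moment, N m; "width": finger opening in m.
Only numpy, scipy, OpenCV 4.12 (cv2) and the standard library are available. Lean on these libraries where they do the work, as an engineer would, in place of code of your own. Each camera call takes 0.05 s, during which the arm holds its last target.

## Working session

There is one attempt and no reset: what is moved stays moved. The work goes in short steps, Python scripts to look and compute and a tool call to move; the robot and the scene stay as the last step left them, time stands still between calls to the robot, and variables do not carry over. Pictures are saved under pics/ and viewed, and the job is handed in when it is done.

Besides the shell and the picture viewer there is one more tool, called after ">>>" by a JSON object that holds its "op" and its "data". step_arm: Moves the arm, as the interface text tells. Its arguments: {"type":"object","properties":{"motion":{"type":"string"}},"required":["motion"]}

```bash
mkdir -p pics; ls
python3 - <<'E'
from bench import robot, snapshot, camera_params
import cv2
o=robot.get_obs()
for k in o: print(k,o[k])
for n in ("scene","top","wrist"):
    p=camera_params(n); print(n,p)
    cv2.imwrite(f"pics/{n}0.png",snapshot(n)[:,:,::-1])
E
```

```text
pics
time 0.0
joint_positions [ 1.03389632e+00  8.79394139e-02  1.37224439e+00 -1.65586372e-05
  1.68357313e+00 -1.03121178e-01]
qvel [-0.00031307  0.00073218 -0.00077767  0.00071341 -0.0006123   0.00068637]
joint_torque [ 3.02710714e-04 -3.40178847e+01 -3.02430832e+01  7.18663190e-02
  3.29462020e-02 -1.37553716e-04]
tool_pos [0.23092904 0.49862001 0.22331764]
ee_rot [ 3.04607544  1.56863198 -2.10009422]
wrist_force [-0.49677043  0.49468692 -0.42325326]
wrist_torque [-0.00780647 -0.02021049 -0.01287826]
width 0.09390589910550073
scene {'fx': 510.59649708837196, 'fy': 510.59649708837196, 'cx': 285.24189755086417, 'cy': 199.78378401181834, 'R': array([[-0.60472212, -0.79636889, -0.01038027],
       [-0.35459133,  0.28088328, -0.89183495],
       [ 0.71314525, -0.53563157, -0.45224183]]), 't': array([0.37083538, 0.23323   , 1.27871181])}
top {'fx': 409.6710837149732, 'fy': 409.6710837149732, 'cx': 282.234714446802, 'cy': 205.90584704201106, 'R': array([[ 0.02296309, -0.99954283,  0.0196677 ],
       [-0.9807489 , -0.02633854, -0.19348871],
       [ 0.19391827, -0.01484597, -0.98090535]]), 't': array([0.05992092, 0.51629601, 1.25658468])}
wrist {'fx': 345.4806146914109, 'fy': 345.4806146914109, 'cx': 277.6693001497118, 'cy': 214.81616944691382, 'R': array([[ 0.4210998 ,  0.90700713, -0.00360947],
       [ 0.87655182, -0.40593106,  0.25860564],
       [ 0.23309196, -0.11206268, -0.96597624]]), 't': array([-0.54938542, -0.02830508,  0.39227918])}
```

View pics/scene0.png

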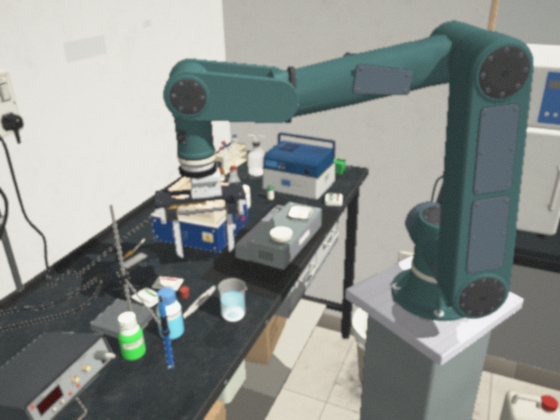

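View pics/top0.png

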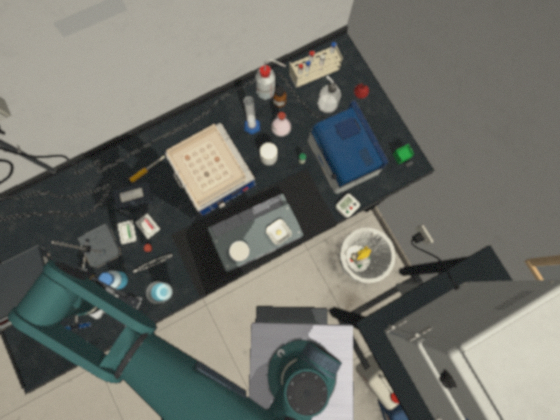

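View pics/wrist0.png

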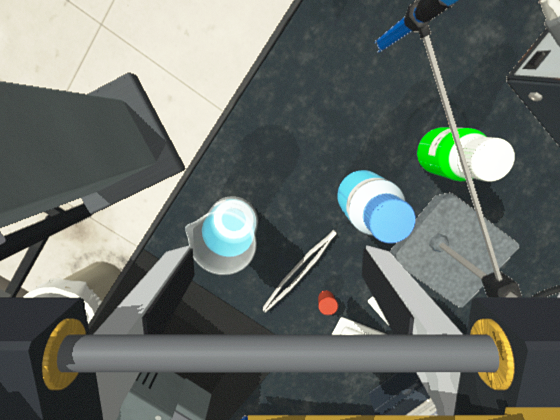

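Run:
```python
import cv2
im=cv2.imread("pics/top0.png")
c=im[180:285,190:330]; cv2.imwrite("pics/topc.png",cv2.resize(c,None,fx=5.5,fy=5.5,interpolation=cv2.INTER_CUBIC))
im=cv2.imread("pics/scene0.png")
c=im[190:280,220:340]; cv2.imwrite("pics/scenec.png",cv2.resize(c,None,fx=6,fy=6,interpolation=cv2.INTER_CUBIC))
```

```text
(no output)
```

View pics/topc.png

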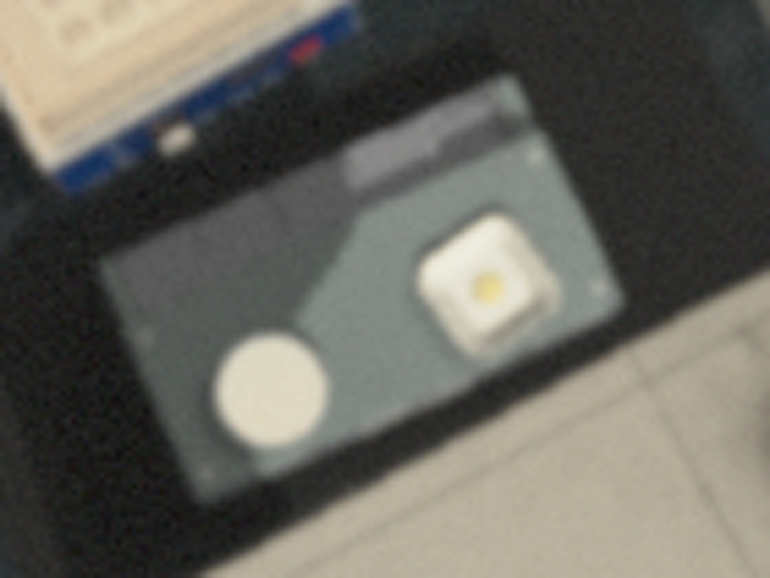

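View pics/scenec.png

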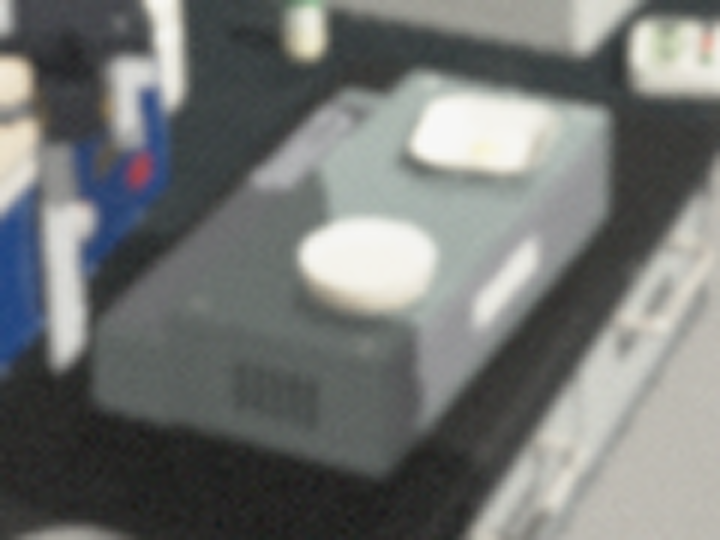

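```bash
cat > fit.py <<'E'
import numpy as np
from scipy.optimize import least_squares
from bench import robot, snapshot, camera_params
def proj(p,X):
    c=np.asarray(p["R"])@X.T+np.asarray(p["t"])[:,None]
    return np.stack([p["fx"]*c[0]/c[2]+p["cx"],p["fy"]*c[1]/c[2]+p["cy"]],1)
def T(q,P):
    P=np.asarray(P,float)/1000; c,s=np.cos(q[2]),np.sin(q[2])
    return np.stack([q[0]+c*P[:,0]-s*P[:,1],q[1]+s*P[:,0]+c*P[:,1],P[:,2]+.002],1)
E
python3 - <<'E'
from fit import *
tp,sp=camera_params("top"),camera_params("scene")
print("topcam",-tp["R"].T@tp["t"])
cu=lambda a,f,o:(np.array(a,float)+.5)/f-.5+np.array(o)
A=[[75,131,45],[75,-131,45],[-75,131,65],[-75,-131,65],[35,131,65],[35,-131,65]]
a=cu([[103,263],[515,75],[205,502],[625,300],[125,318],[545,135]],5.5,(190,180))
B=[[75,131,45],[-75,131,0],[-75,-131,65],[-75,131,65]]
b=cu([[95,340],[385,475],[612,110],[418,350]],6,(220,190))
f=lambda q:np.r_[(proj(tp,T(q,A))-a).ravel(),(proj(sp,T(q,B))-b).ravel()]
r=least_squares(f,[.45,.05,.4],loss='soft_l1');print(r.x,f(r.x).reshape(-1,2).round(1))
q=r.x
print("top only",least_squares(lambda q:(proj(tp,T(q,A))-a).ravel(),q).x)
for n,P in dict(mid=[53,0,45],le=[53,120,45],re=[53,-120,45]).items(): 
  X=T(q,[P]);print(n,X.round(4),np.hypot(*X[0,:2]))
E
```

```text
topcam [0.26130605 0.09214723 1.33130957]
[0.43151069 0.15371857 0.46805221] [[-0.1  0.2]
 [-0.  -0.2]
 [ 0.  -0.1]
 [ 0.9  0. ]
 [ 0.   0.9]
 [ 0.1 -1.4]
 [-0.2 -2.6]
 [ 0.6  1.8]
 [ 0.4 -0.2]
 [-5.2  2.1]]
top only [0.43116404 0.15423307 0.46020864]
mid [[0.4788 0.1776 0.047 ]] 0.5106972634027565
le [[0.4247 0.2847 0.047 ]] 0.5112867978798451
re [[0.5329 0.0705 0.047 ]] 0.5375957589191932
```

```bash
cat >> fit.py <<'E'
from scipy.spatial.transform import Rotation as Ro
def state():
    o=robot.get_obs(); return o,np.array(o["tool_pos"]),Ro.from_euler('xyz',o["ee_rot"])
def goal_rot(yaw,sgn):
    y=np.array([-np.sin(yaw),np.cos(yaw),0])*sgn; x=np.array([0,0,-1.]); 
    return Ro.from_matrix(np.stack([x,np.cross(y,x),y],1))
def delta(target,yaw,sgn):
    "shift in current tool axes (cm) and rotvec in tool axes"
    o,p,R=state(); print("t",round(o["time"],2),"p",p.round(4),"F",np.round(o["wrist_force"],1),"w",round(o["width"],4))
    print("shift cm",(R.inv().apply(np.array(target)-p)*100).round(2)," rotvec",(R.inv()*goal_rot(yaw,sgn)).as_rotvec().round(3))
    return R
E
python3 - <<'E'
from fit import *
o,p,R=state();print(R.as_matrix().round(3))
w=camera_params("wrist");c=-w["R"].T@w["t"];print("cam",c,"in tool",R.inv().apply(c-p))
for s in(1,-1):delta([.479,.178,.225],.465,s)
E
```

```text
[[-0.001 -0.907  0.42 ]
 [-0.001  0.42   0.907]
 [-1.     0.    -0.002]]
cam [0.16473172 0.53078679 0.38441633] in tool [-0.1608031   0.0736011   0.00097553]
t 0.15 p [0.231  0.4987 0.2236] F [ 0.3 -0.8 -0.9] w 0.0941
shift cm [ -0.12 -35.99 -18.68]  rotvec [-0.899 -0.001 -0.001]
t 0.15 p [0.231  0.4987 0.2236] F [ 0.3 -0.8 -0.9] w 0.0941
shift cm [ -0.12 -35.99 -18.68]  rotvec [ 2.243e+00 -1.000e-03  2.000e-03]
```

>>> {"op": "step_arm", "data": {"motion": "0 0 -3.27 -1.7 0 0 0;0 0 -3.27 -1.7 0 0 0;0 0 -3.27 -1.7 0 0 0;0 0 -3.27 -1.7 0 0 0;0 0 -3.27 -1.7 0 0 0;0 0 -3.27 -1.7 0 0 0;0 0 -3.27 -1.7 0 0 0;0 0 -3.27 -1.7 0 0 0;0 0 -3.27 -1.7 0 0 0;0 0 -3.27 -1.7 0 0 0;0 0 -3.27 -1.7 0 0 0;0 0 0 0 -0.112 0 0;0 0 0 0 -0.112 0 0;0 0 0 0 -0.112 0 0;0 0 0 0 -0.112 0 0;0 0 0 0 -0.112 0 0;0 0 0 0 -0.112 0 0;0 0 0 0 -0.112 0 0;0 0 0 0 -0.112 0 0"}}

```text
time: 1.73
tool_pos: [0.4787, 0.1781, 0.224]
ee_rot: [1.187, 1.57, -3.058]
wrist_force: [-0.7, -0.4, -0.0]
width: 0.0002
```

Run:
```python
from fit import *
import cv2
delta([.479,.178,.225],.465,1)
o,p,R=state(); w=camera_params("wrist"); np.savez("w1.npz",**{k:np.asarray(w[k]) for k in w})
cv2.imwrite("pics/w1.png",snapshot("wrist")[:,:,::-1]);cv2.imwrite("pics/t1.png",snapshot("top")[:,:,::-1])
print(o["joint_positions"])
q=[.4313,.1540,.464]
print(proj(w,T(q,[[75,131,45],[75,-131,45],[-75,131,65],[-75,-131,65],[35,131,65],[35,-131,65]])).round(0))
```

```text
t 1.73 p [0.4787 0.1781 0.224 ] F [-0.7 -0.4 -0. ] w 0.0002
shift cm [-0.1  -0.02 -0.02]  rotvec [ 0.003  0.    -0.001]
[ 2.45114102e-01  3.58461311e-04  1.46181039e+00  1.32926528e-04
  1.68023379e+00 -1.79335362e+00]
[[407. 220.]
 [149. 219.]
 [433.  56.]
 [124.  56.]
 [419. 185.]
 [138. 184.]]
```

View pics/w1.png

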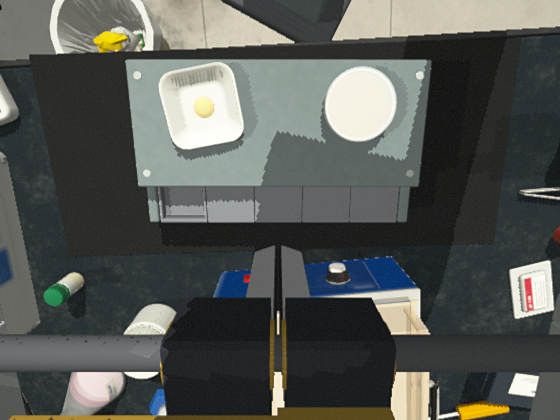

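Run:
```python
import cv2
im=cv2.imread("pics/w1.png")
cv2.imwrite("pics/w1c.png",cv2.resize(im[170:240,120:250],None,fx=6,fy=6,interpolation=cv2.INTER_CUBIC))
cv2.imwrite("pics/w1d.png",cv2.resize(im[170:240,290:440],None,fx=5,fy=5,interpolation=cv2.INTER_CUBIC))
```

```text
(no output)
```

View pics/w1c.png

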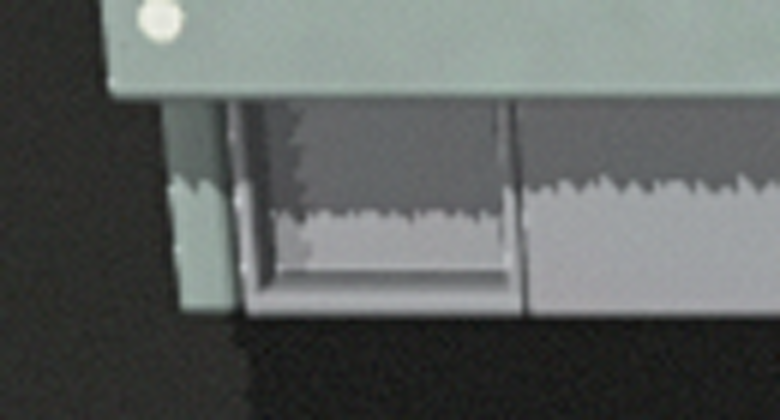

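View pics/w1d.png

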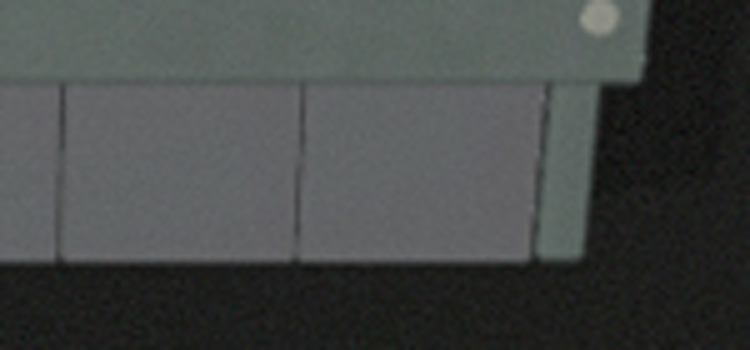

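Run:
```python
from fit import *
w=np.load("w1.npz")
cu=lambda a,f,o:(np.array(a,float)+.5)/f-.5+np.array(o)
A=[[75,-131,45],[35,-131,65],[75,-72,45],[75,131,45],[35,131,65],[75,72,45]]
a=np.r_[cu([[180,312],[108,96],[522,316]],6,(120,170)),cu([[583,262],[643,82],[296,262]],5,(290,170))]
f=lambda q:(proj(w,T(q,A))-a).ravel()
r=least_squares(f,[.431,.154,.464]);print(r.x,f(r.x).reshape(-1,2).round(1))
q=r.x
for y in(0,-48,-96):
  t=T(q,[[54,y,45]])[0];print(y,t);t[2]+=.019+.010;R=delta(t,q[2],1)
R=goal_rot(q[2],1);print(R.inv().apply(T(q,[[53,-48,45]])[0]-T(q,[[53,0,45]])[0]))
```

```text
[0.43328512 0.15432066 0.46593372] [[-0.5 -0.1]
 [-0.3  0.6]
 [ 0.4 -0.6]
 [ 0.4 -0.2]
 [ 0.3  0.5]
 [-0.2 -0.2]]
0 [0.48152885 0.17858055 0.047     ]
t 1.83 p [0.4788 0.1781 0.2241] F [ 0.5 -0.1 -0. ] w 0.0002
shift cm [14.8  -0.28 -0.09]  rotvec [-0.004  0.    -0.001]
-48 [0.5030932  0.13569723 0.047     ]
t 1.83 p [0.4788 0.1781 0.2241] F [ 0.5 -0.1 -0. ] w 0.0002
shift cm [14.8  -0.3  -4.89]  rotvec [-0.004  0.    -0.001]
-96 [0.52465754 0.09281391 0.047     ]
t 1.83 p [0.4788 0.1781 0.2241] F [ 0.5 -0.1 -0. ] w 0.0002
shift cm [14.8  -0.32 -9.69]  rotvec [-0.004  0.    -0.001]
[ 0.0000000e+00  8.5073346e-18 -4.8000000e-02]
```

>>> {"op": "step_arm", "data": {"motion": "0 3.6 -0.07 -0.02 0 0 0;0 3.6 -0.07 -0.02 0 0 0;0 3.6 -0.07 -0.02 0 0 0;0 2.0 -0.07 -0.02 0 0 0;0 1 0 0 0 0 0;0 0.8 0 0 0 0 0;0 0 0 0 0 0 0;0 0 0 0 0 0 0"}}

```text
time: 2.5
tool_pos: [0.4827, 0.179, 0.0797]
ee_rot: [-1.74, 1.569, 0.292]
wrist_force: [0.4, -0.4, 0.5]
width: 0.0005
```

>>> {"op": "step_arm", "data": {"motion": "0 0.3 0 0 0 0 0;0 0.2 0 0 0 0 0;0 0.1 0 0 0 0 0;0 0 0 0 0 0 0"}}

```text
time: 2.83
tool_pos: [0.4821, 0.1788, 0.0729]
ee_rot: [-1.726, 1.57, 0.307]
wrist_force: [-1.2, 0.3, 0.1]
width: 0.0006
```

>>> {"op": "step_arm", "data": {"motion": "0 0.2 0 0 0 0 0;0 0.2 0 0 0 0 0;0 0.1 0 0 0 0 0;0 0 0 0 0 0 0"}}

```text
time: 3.17
tool_pos: [0.4816, 0.1787, 0.067]
ee_rot: [1.302, 1.57, -2.948]
wrist_force: [0.6, -0.3, -0.7]
width: 0.0002
```

>>> {"op": "step_arm", "data": {"motion": "0 0.1 0 0 0 0 0;0 0 0 0 0 0 0"}}

```text
time: 3.33
tool_pos: [0.4818, 0.1788, 0.0664]
ee_rot: [-0.642, 1.571, 1.391]
wrist_force: [0.6, 0.1, -0.4]
width: 0.0003
```

>>> {"op": "step_arm", "data": {"motion": "0 0.1 0 0 0 0 0;0 0 0 0 0 0 0"}}

```text
time: 3.5
tool_pos: [0.482, 0.1788, 0.0663]
ee_rot: [-1.661, 1.57, 0.372]
wrist_force: [-2.1, -0.8, 4.5]
width: 0.0003
```

>>> {"op": "step_arm", "data": {"motion": "0 0 0 -0.8 0 0 0;0 0 0 -0.8 0 0 0;0 0 0 -0.8 0 0 0;0 0 0 -0.8 0 0 0;0 0 0 -0.8 0 0 0;0 0 0 -0.8 0 0 0;0 0 0 0 0 0 0"}}

```text
time: 4.08
tool_pos: [0.5048, 0.1343, 0.0663]
ee_rot: [-2.02, 1.569, 0.012]
wrist_force: [0.2, 0.2, 5.2]
width: 0.0003
```

>>> {"op": "step_arm", "data": {"motion": "0 0 0 -0.8 0 0 0;0 0 0 -0.8 0 0 0;0 0 0 -0.8 0 0 0;0 0 0 -0.8 0 0 0;0 0 0 -0.8 0 0 0;0 0 0 -0.8 0 0 0;0 0 0 0 0 0 0;0 0 0 0 0 0 0"}}

```text
time: 4.75
tool_pos: [0.5245, 0.0919, 0.0648]
ee_rot: [1.341, 1.57, -2.911]
wrist_force: [0.3, 0.1, -0.7]
width: 0.0005
```

Run:
```python
from fit import *
q=[.4333,.1543,.4659]
t=T(q,[[53,-96,45]])[0];t[2]+=.019;delta(t,q[2],1)
```

```text
t 4.75 p [0.5245 0.0919 0.0648] F [ 0.3  0.1 -0.7] w 0.0005
shift cm [-0.12  0.05  0.07]  rotvec [-0.005  0.    -0.001]
```

>>> {"op": "step_arm", "data": {"motion": "0 0.2 0.03 0.07 0 0 0;0 0.2 0 0 0 0 0;0 0.1 0 0 0 0 0;0 0 0 0 0 0 0"}}

```text
time: 5.08
tool_pos: [0.5235, 0.0936, 0.0599]
ee_rot: [1.072, 1.57, 3.106]
wrist_force: [0.4, 0.3, 0.5]
width: 0.0004
```

>>> {"op": "step_arm", "data": {"motion": "0 0.1 0 0 0 0 0;0 0.1 0 0 0 0 0;0 0 0 0 0 0 0;0 0 0 0 0 0 0"}}

```text
time: 5.42
tool_pos: [0.5241, 0.0935, 0.0588]
ee_rot: [-0.954, 1.57, 1.079]
wrist_force: [-0.1, 0.2, 2.9]
width: 0.0002
```

>>> {"op": "step_arm", "data": {"motion": "0 0.1 0 0 0 0 0;0 0.1 0 0 0 0 0;0 0.1 0 0 0 0 0;0 0 0 0 0 0 0;0 0 0 0 0 0 0"}}

```text
time: 5.83
tool_pos: [0.5241, 0.0935, 0.0555]
ee_rot: [-0.895, 1.57, 1.138]
wrist_force: [-1.3, 1.0, 2.9]
width: 0.0006
```

Key contact is at about 0.059, and it is now about 3.5 mm down.

>>> {"op": "step_arm", "data": {"motion": "0 0.1 0 0 0 0 0;0 0.1 0 0 0 0 0;0 0 0 0 0 0 0;0 0 0 0 0 0 0;0 0 0 0 0 0 0;0 0 0 0 0 0 0;0 0 0 0 0 0 0;0 0 0 0 0 0 0"}}

```text
time: 6.5
tool_pos: [0.5241, 0.0935, 0.0536]
ee_rot: [-1.107, 1.57, 0.926]
wrist_force: [-0.7, 2.0, 3.9]
width: 0.0005
```

Run:
```python
from fit import *
import cv2
cv2.imwrite("pics/t2.png",cv2.resize(snapshot("top")[180:285,190:330,::-1],None,fx=5.5,fy=5.5))
cv2.imwrite("pics/w2.png",snapshot("wrist")[:,:,::-1])
```

```text
(no output)
```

View pics/t2.png

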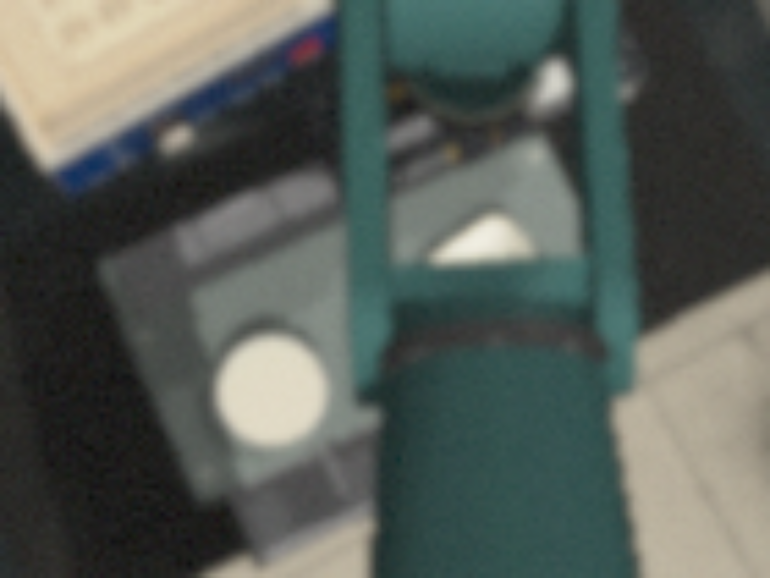

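View pics/w2.png

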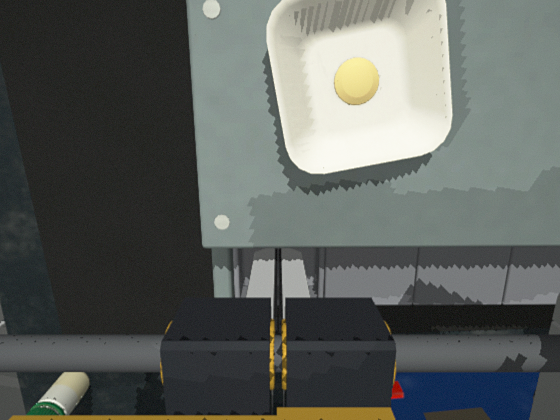

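The top view shows the drawer out: the dark drawer body stands beyond the front edge at crop (300,500). The boat and dish look untouched. I'll now lift straight up, slowly at first.

>>> {"op": "step_arm", "data": {"motion": "0 -0.2 0 0 0 0 0;0 -0.3 0 0 0 0 0;0 -0.5 0 0 0 0 0;0 -1 0 0 0 0 0;0 -2 0 0 0 0 0;0 -3 0 0 0 0 0;0 -3 0 0 0 0 0;0 -3 0 0 0 0 0;0 -3 0 0 0 0 0;0 0 0 0 0 0 0;0 0 0 0 0 0 0"}}

```text
time: 7.52
tool_pos: [0.5253, 0.0928, 0.2163]
ee_rot: [-2.129, 1.565, -0.096]
wrist_force: [-0.4, 1.3, -1.0]
width: 0.0006
```

>>> {"op": "step_arm", "data": {"motion": "0 0 0 2 0 0 0;0 0 0 3 0 0 0;0 0 0 3 0 0 0;0 0 0 2 0 0 0;0 0 0 0 0 0 0;0 0 0 0 0 0 0;0 0 0 0 0 0 0;0 0 0 0 0 0 0"}}

```text
time: 8.18
tool_pos: [0.4796, 0.1817, 0.2126]
ee_rot: [1.783, 1.569, -2.468]
wrist_force: [-0.1, -0.0, 0.1]
width: 0.0003
```

Run:
```python
from fit import *
import cv2
print(np.round(robot.get_obs()["wrist_force"],1))
cv2.imwrite("pics/w3.png",snapshot("wrist")[:,:,::-1])
w=camera_params("wrist");q=[.4333,.1543,.4659]
print(proj(w,T(q,[[-75,-131,65],[-75,131,65],[-120,100,30],[-120,-100,30],[71,-75,38],[71,-117,38],[71,-75,45],[71,-117,45]])).round(0))
```

```text
[-0.1 -0.   0.1]
[[113.  54.]
 [434.  52.]
 [387.   4.]
 [160.   6.]
 [200. 217.]
 [158. 217.]
 [199. 219.]
 [156. 219.]]
```

View pics/w3.png

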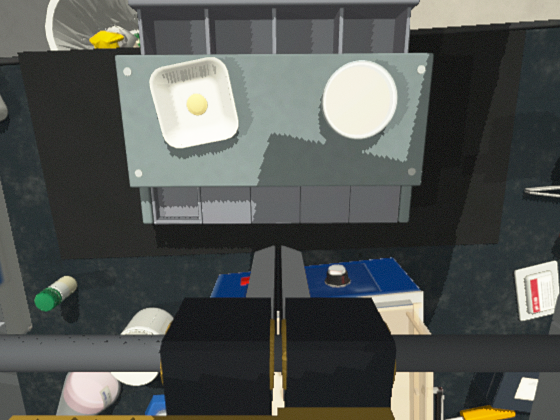

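The drawer's front edge is at row ~4, which matches x = −120 mm, so it is fully out. The boat and dish sit as before, and the notch at (178,203) looks as it did before the press, so the key is up. The hand is clear and reads about 0 N.

```bash
python3 -c "
from bench import robot
print(robot.close_job())"
```

```text
the job is handed in; nothing more can be done
None
```

The drawer is open and the job is handed in, at about 8.2 s on the robot's clock.

- **Finding the notch:** I located the unit in the top, scene and wrist pictures. The wrist picture already showed the notch in the bay at y = −96 mm. With the jaws shut I touched the ledge at the middle bay (about 4.5 N) and slid along it. At y = −96 the force dropped to zero, which agreed with the picture.
- **Pressing the key:** The fingertips met the key at its expected height. I pressed it about 5.5 mm, at about 4 N, until the drawer sprang out. Then I lifted straight up and moved clear.
- **Last checks:**
  - In the last wrist picture the drawer's front edge sat where about 45 mm of travel would put it.
  - The dish and weighing boat were where they had been, and so were the small things in view (vial, jar, tweezers).
  - The timer was out of view in that picture. I only saw it in the first pictures, and the arm did not go near it at bench height.
  - The wrist force was about 0 N.
  - That the key came back up I judged only by its look in the picture. I did not measure its height.
- **Disagreements:** None of the checks failed. The unit's position from the top and scene pictures differed from the wrist picture by about 2 mm, which is within the calibration.

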